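Turn the canister label-up on the turning stand and fold the hold-down over it

TASK

The steel canister lies on its side in the turning stand with its paper label turned away. Roll it gently by its edge with a fingertip, without denting it, until the label is squarely on top, and then fold the stand's hold-down arm all the way down over the canister so that the label stays on top; leave the things standing around it where they are.

Things in the scene. Friction and masses are not known exactly. Their poses are not given: they have to be found in the camera images.
- stand: Plywood turning stand fixed to the table: base plate 130 x 250 x 16 mm (x, y, z), at each end (y = +-100 mm) an upright post 16 mm thick, 50 mm wide (x), 102 mm high. Origin: centre of its underside on the table. Its y axis runs along the canister, towards the end that carries the hold-down arm.
- canister_center (a point): Closed steel cylinder 100 mm across, 140 mm long, lying level along the stand's y axis in two chucks; it only turns, cannot be lifted. This point: middle of the turning axis, 82 mm above the table. It is chucked up to 3 mm off-centre, to an unknown side, so its top line is 129 to 135 mm above the table and rises and sinks as it turns: feel for it. Smooth and hard: 1 mm deeper is many newtons.
- canister (a joint): Turn about the stand's y axis, rad. 0: label straight down; +pi or -pi: straight up. Growing: the canister's top moves towards the stand's +x. Turns either way without end; stiff bearing: about 2 N along its edge (0.1 N m) turn it, and it stays where it is left. A finger pressed on it by about 8 to 15 N carries it along, a lighter one slips; over 60 N dents it.
- label (a point): Middle of the paper label on the canister's curved side: paper patch 60 mm round the side by 90 mm along it (from 50 mm towards -y to 40 mm towards +y of the canister's centre), with a thin dark frame and a printed flower in its middle. The only label; it does not stand out from the side. When squarely on top it is straight above the axis to within the 3 mm off-centre.
- holddown (a joint): Hold-down arm, rad. 0: folded fully down, lying level along the canister with its rubber foot on the canister's top (a stop holds it there); pi/2: upright; 1.8: leaning outward, away from the canister. Stiff hinge (0.07 N m), stays where it is left. It starts roughly upright.
- holddown_hinge (a point): Hinge of the hold-down, at the stand's y = +100 mm, 142 mm above the table, axis along the stand's x.
- holddown_tip (a point): Free end of the hold-down, 88 mm from its hinge. The arm is a dark steel bar 18 mm wide and 8 mm thick; near its free end a round rubber foot 24 mm across stands out 5 mm on the canister's side. Folded down, the arm's upper face is 146 mm above the table.
- jar: Bystander: small lidded glass jar, 52 mm across, 75 mm high, standing beside the stand. Origin: centre of its underside.
- brush: Bystander: brush 170 mm long, lying before the stand. Origin at its underside.
- pot: Bystander: open steel pot, 130 mm across, 100 mm high. Origin: centre of its underside.
- mug: Bystander: glass mug, 84 mm across, 110 mm high. Origin: centre of its underside.

How it is judged:
By the outcome, as a careful person would: the job done as asked, in the order asked, and still so for the second after the job is handed in, with the robot touching nothing.
It also fails if it takes over 64 s, if anything falls off the work surface, if the arm or the gripper's body presses on something with over 40 N, if the wrist force passes 120 N, or if a joint passes its speed limit or range.

ROBOT

A 7-joint arm with a two-finger parallel gripper is mounted at the origin on the work surface. World frame = base frame: x ahead of the robot, y to its left, z up, the work surface at z = 0. Lengths are in m, angles in rad, forces in N, time in s.
With the tool pointing down it reaches from about 0.4 to 0.85 m from the base axis. Payload 4.4 kg.
Tool frame: the origin (TCP) lies midway between the tips of the shut fingers; the grasp point (between the pads) lies 19 mm behind it; z points along the fingers, y is the direction in which the jaws open and shut (so a half turn about z gives the same grasp; the last joint's range is limited). The gripper opens to 94 mm and grips with 3 to 60 N. Pads are 16 mm wide; open, the fingers measure 119 mm over their backs; the gripper's body (75 mm by 177 mm) begins 78 mm behind the grasp point.
Start: joints at [1.15, 0.628, 0.038, 1.517, -0.027, 0.996, -0.02], TCP at [0.226, -0.61, 0.205] pointing down, gripper open.
Joint ranges: [-3.06, 3.06], [-0.37, 2.12], [-1.25, 1.32], [0.18, 2.47], [-1.1, 4.24], [0.23, 1.98], [-2.94, 2.94]. Speed limits (rad/s): [2.57, 2.57, 3.14, 3.14, 3.14, 3.14, 3.14].

INTERFACE

Orientations are given as [roll, pitch, yaw] about the fixed x, y, z axes, in that order (R = Rz(yaw) Ry(pitch) Rx(roll)).
In Python, from cell import bot gives the robot as it stands.
- The arm moves only by the shell command python3 -m jog 'ROWS' [OPENING] [FORCE]. ROWS is JSON, a list of rows, each an object with "delta_pos": the shift along the tool's x, y, z in units of 25 mm (1.0 is 25 mm), a list of three; "roll": the turn about the tool's z in degrees. In form: [{"delta_pos": [tx, ty, tz], "roll": roll}, ...]. A call has 1 to 20 rows; each row shifts and turns the commanded pose from where the row before left it, along the tool's axes as they then stand; what a row does not reach is not made up. A row lasts 1/12 s, in which the tool goes at most 41.7 mm and 7.16 degrees, less where a joint would pass 70% of its speed; a pose out of reach is approached as far as the arm can. A call is refused whole if a number of a shift passes 1 or a number of a turn 7.16, either way. A call with a gripper value outside its range is refused whole. OPENING is the opening, from -1 (shut) to 1 (fully open), set as the call begins (- or left out, the last holds). The fingers move at their own pace and stop on an object; FORCE is the grip in N (left out, the last holds). Time passes only in rows, so rows that do not move let the fingers close. It gives the time, the measured TCP pose, the force and the opening at its end, in the units of the state.
- bot.get_obs(): the state, without advancing time (a new reading comes with each control period).
- bot.capture(name): name is "scene" or "top" or "wrist"; returns (picture, depth): 480x640x3 uint8, red, green, blue; 480x640 float32, m along the optical axis (not along the pixel's ray), 0 where there is no reading.
- bot.camera_info(name): a dict with "K" (3x3 intrinsics, pixels), "cam_to_world" (4x4, takes a point from camera to world coordinates). Camera axes: x right, y up, looking along -z (the intrinsics and any distortion apply to the point x, -y, -z); pixel columns grow to the right and rows downward; lengths in m; the calibration is good to about 2 mm. A picture is of the moment at which its call begins: read the wrist's pose just before it. camera_info takes no time and is no camera call; for the wrist camera it gives the pose at the moment of the call.
- bot.close_job(): hands the job in, once; it reports no verdict.
The state is a dict: "time_s": time; "qpos": joint angles; "joint_velocities": joint speeds; "tau": joint torques, N m; "tool_pos": TCP position; "ee_rot": TCP orientation; "contact_force": force on the tool from outside, world axes, zero at the start; "wrist_torque": the same for the moment, N m; "opening": opening from 0.0 (shut) to 1.0 (fully open).
Only numpy, scipy, OpenCV 4.12 (cv2) and the standard library are available. Lean on these libraries where they do the work, as an engineer would, in place of code of your own. Each camera call takes 0.05 s, during which the arm holds its last target. There are 200 camera calls.

## Working session

There is one attempt and no reset: what is moved stays moved. The work goes in short steps, Python scripts to look and compute and a shell command to move; the robot and the scene stay as the last step left them, time stands still between calls to the robot, and variables do not carry over. Pictures are saved under pics/ and viewed, about 8 in all and at most 12, crops included, and the job is handed in when it is done.

```bash
ls; mkdir -p pics; cat > h.py <<'E'
import numpy as np,cv2
from cell import bot
def snap(c,f):
    p,d=bot.capture(c); cv2.imwrite('pics/'+f+'.png',cv2.cvtColor(p,cv2.COLOR_RGB2BGR)); return p,d
def world(c,d,u,v,M=None):
    i=bot.camera_info(c);K=np.array(i['K']);M=np.array(i['cam_to_world'] if M is None else M)
    z=d[v,u];x=(u-K[0,2])/K[0,0]*z;y=(v-K[1,2])/K[1,1]*z
    return (M@[x,-y,-z,1])[:3]
def cloud(c,d,M=None):
    i=bot.camera_info(c);K=np.array(i['K']);M=np.array(i['cam_to_world'] if M is None else M)
    v,u=np.mgrid[:480,:640];P=np.stack([(u-K[0,2])/K[0,0]*d,-(v-K[1,2])/K[1,1]*d,-d,np.ones_like(d)],-1)
    return (P@M.T)[...,:3]
E
python3 - <<'E'
from h import *
p,d=snap('top','t1');p2,d2=snap('scene','s1')
np.save('t1.npy',d);np.save('s1.npy',d2)
cv2.imwrite('pics/a.png',cv2.resize(cv2.cvtColor(np.vstack([p,p2]),cv2.COLOR_RGB2BGR),(400,600)))
print(bot.camera_info('top'),bot.camera_info('scene'));print(bot.get_obs())
E
```

```text
pics
{'K': array([[555.1952978 ,   0.        , 322.45404361],
       [  0.        , 555.1952978 , 232.20581514],
       [  0.        ,   0.        ,   1.        ]]), 'cam_to_world': array([[ 0.00271035,  0.99611034, -0.08807297,  0.46201221],
       [-0.99998421,  0.00226626, -0.00514182,  0.18520182],
       [-0.00492222,  0.08808551,  0.99610076,  1.25507873],
       [ 0.        ,  0.        ,  0.        ,  1.        ]])} {'K': array([[505.52862989,   0.        , 321.53397728],
       [  0.        , 505.52862989, 245.20563047],
       [  0.        ,   0.        ,   1.        ]]), 'cam_to_world': array([[ 0.81523571, -0.49158173,  0.30616686,  0.90438184],
       [ 0.57911553,  0.69562515, -0.42512453, -0.32189586],
       [-0.00399392,  0.52388268,  0.85178107,  1.07248853],
       [ 0.        ,  0.        ,  0.        ,  1.        ]])}
{'time_s': 0.1, 'qpos': array([ 1.15015748,  0.62921662,  0.03844261,  1.51821521, -0.02696679,
        0.99629157, -0.02000205]), 'joint_velocities': array([-0.00042146, -0.00188623, -0.00129294, -0.0009816 , -0.00063315,
       -0.00069882,  0.00165623]), 'tau': array([ 2.55644249e-03, -5.50799382e+01,  1.14708781e+00, -1.87118232e+01,
       -5.22971211e-02,  1.92201458e-02,  3.96382677e-05]), 'tool_pos': array([ 0.22566035, -0.60896833,  0.20468691]), 'ee_rot': array([-3.13998025e+00,  3.94330564e-05,  3.54857825e-01]), 'contact_force': array([-0.15401442, -0.20493182, -0.05855131]), 'wrist_torque': array([-0.02566274,  0.01850302, -0.01259603]), 'opening': 0.9977530099938207}
```

View pics/t1.png

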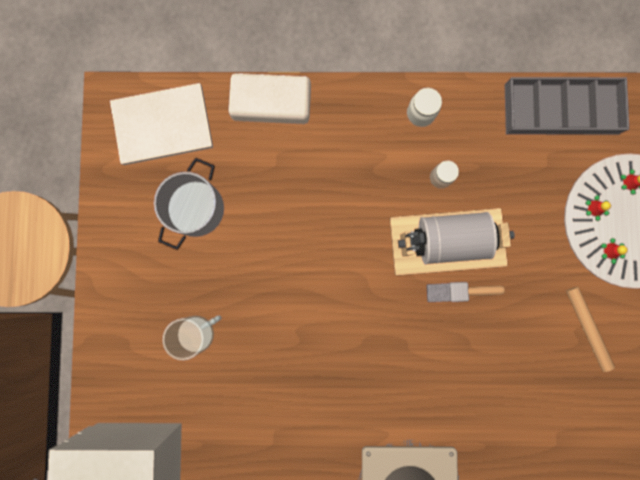

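View pics/s1.png

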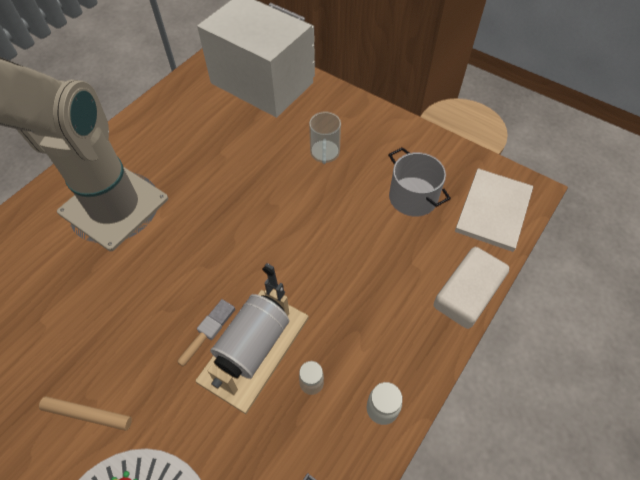

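The top view shows the stand centred near (450,242), with the hold-down at its left end (world +y), the brush at (465,292) and the jar at (445,173). No label is visible. The scene view agrees.

```bash
python3 - <<'E'
from h import *
d=np.load('t1.npy');C=cloud('top',d)
im=cv2.imread('pics/t1.png')
print('table z',C[300,300],C[260,350])
R=np.zeros((480,640),bool);R[200:282,380:520]=1
m=R&(C[...,2]>.009)&(C[...,2]<.024)
P=C[m];r=cv2.minAreaRect((P[:,:2]*1000).astype(np.float32));print('plate',len(P),r,P[:,2].mean())
m=R&(C[...,2]>.10)&(C[...,2]<.14);m[:,:428]=0;m[:,490:]=0
P=C[m];print('can top',P.mean(0));
# ridge: fit cylinder
A=P;
from scipy.optimize import least_squares
def f(q):
    x0,y0,t,zc=q;return np.abs(np.hypot((A[:,0]-x0)*np.cos(t)+(A[:,1]-A[:,1].mean())*np.sin(t),A[:,2]-zc))-.05
s=least_squares(f,[A[:,0].mean(),0,0,.082],loss='soft_l1',f_scale=.002);print(s.x,A[:,1].mean(),np.abs(s.fun).mean())
m=R&(C[...,2]>.14);P=C[m];print('high',len(P),P.min(0),P.max(0),P[P[:,2].argmax()])
for n,(a,b,c,e) in dict(jar=(155,190,425,465),brush=(280,305,425,508)).items():
    Q=C[a:b,c:e].reshape(-1,3);Q=Q[Q[:,2]>.01];print(n,Q.min(0),Q.max(0))
print(C[238,408],C[238,418],C[236,510])
d=np.load('s1.npy');C=cloud('scene',d)
for u,v in [(269,268),(272,280),(280,292),(278,300),(266,310)]: print(u,v,C[v,u])
cv2.imwrite('pics/c1.png',np.hstack([cv2.resize(im[195:285,380:520],None,fx=3.5,fy=3.5),cv2.resize(cv2.imread('pics/s1.png')[255:415,190:320],(256,315))]))
i=bot.camera_info('wrist');print(i)
E
```

```text
table z [0.42022717 0.2414291  0.00581419] [ 0.51014459  0.12922873 -0.00127201]
plate 2227 ((551.7075805664062, -90.20086669921875), (130.45681762695312, 252.14625549316406), 4.820415496826172) 0.01598640645355328
can top [ 0.55183352 -0.08644622  0.12497467]
[ 0.55364007 -0.2574364   0.08320111  0.08369558] -0.08644622272429621 0.001413639045899304
high 299 [ 0.46201221 -0.08563271  0.14004895] [0.5633849  0.18520182 1.25507873] [0.46201221 0.18520182 1.25507873]
jar [ 0.46201221 -0.10068006  0.01041169] [0.72158648 0.18520182 1.25507873]
brush [ 0.41913787 -0.21047846  0.01001794] [0.46201221 0.18520182 1.25507873]
[0.55223647 0.01310362 0.10232942] [0.54354944 0.01097728 0.21387747] [ 0.55782256 -0.20263942  0.09114097]
269 268 [5.48242399e-01 3.00466639e-04 2.27354170e-01]
272 280 [0.54801004 0.0023905  0.17456226]
280 292 [0.56237715 0.00498487 0.13309418]
278 300 [ 0.55833399 -0.00073331  0.09972853]
266 310 [ 0.56218772 -0.04179034  0.12783539]
{'K': array([[335.0146918 ,   0.        , 323.24893279],
       [  0.        , 335.0146918 , 243.30712096],
       [  0.        ,   0.        ,   1.        ]]), 'cam_to_world': array([[ 0.34703531,  0.89769304,  0.27150267,  0.30524601],
       [-0.93785027,  0.33274029,  0.09859393, -0.58038329],
       [-0.00183279, -0.28884442,  0.95737429,  0.38369697],
       [ 0.        ,  0.        ,  0.        ,  1.        ]])}
```

View pics/c1.png

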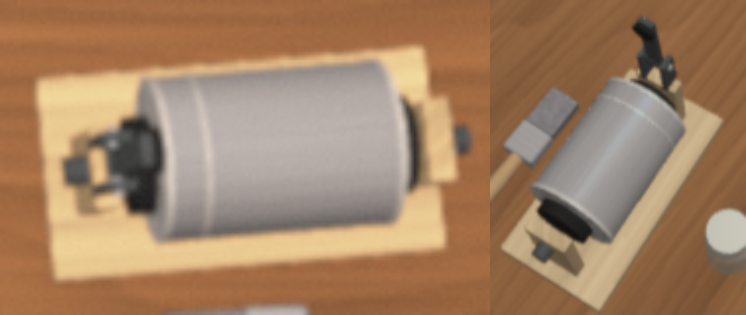

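```bash
python3 -m jog '[{"delta_pos":[0,0,0],"roll":5.2},{"delta_pos":[0,0,0],"roll":5.2},{"delta_pos":[0,0,0],"roll":5.2}]' -1 20
python3 -m jog '[{"delta_pos":[0.85,-0.95,0],"roll":0},{"delta_pos":[0.85,-0.95,0],"roll":0},{"delta_pos":[0.85,-0.95,0],"roll":0},{"delta_pos":[0.85,-0.95,0],"roll":0},{"delta_pos":[0.85,-0.95,0],"roll":0},{"delta_pos":[0.85,-0.95,0],"roll":0},{"delta_pos":[0.85,-0.95,0],"roll":0},{"delta_pos":[0.85,-0.95,0],"roll":0},{"delta_pos":[0.85,-0.95,0],"roll":0},{"delta_pos":[0.85,-0.95,0],"roll":0},{"delta_pos":[0.85,-0.95,0],"roll":0},{"delta_pos":[0.85,-0.95,0],"roll":0},{"delta_pos":[0.85,-0.95,0],"roll":0},{"delta_pos":[0.85,-0.95,0],"roll":0},{"delta_pos":[0.85,-0.95,0],"roll":0},{"delta_pos":[0.85,-0.95,0],"roll":0},{"delta_pos":[0.85,-0.95,0],"roll":0},{"delta_pos":[0.85,-0.95,0],"roll":0},{"delta_pos":[0,0,0],"roll":0}]'
cat >> h.py <<'E'
def st():
    o=bot.get_obs();c,s=np.cos(.084),np.sin(.084);R=np.array([[c,s],[-s,c]])
    q=R@(o['tool_pos'][:2]-[.5517,-.0902]);f=o['contact_force']
    print('t %.2f stand xy mm %s z %.2f yaw %.3f F stand %s %.1f'%(o['time_s'],np.round(q*1e3,1),o['tool_pos'][2]*1e3,o['ee_rot'][2],np.round(R@f[:2],1),f[2]))
E
python3 -c "
from h import *
st();snap('wrist','w1');print(bot.camera_info('wrist')['cam_to_world'])"
```

```text
time_s: 0.35
tool_pos: [0.2256, -0.6092, 0.2049]
ee_rot: [-3.141, 0.0, 0.078]
contact_force: [-0.0, -0.4, -0.1]
opening: 0.821
time_s: 1.93
tool_pos: [0.5759, -0.1437, 0.2049]
ee_rot: [-3.137, -0.003, 0.092]
contact_force: [0.5, 0.5, -0.0]
opening: 0.005
t 1.93 stand xy mm [ 19.6 -55.3] z 204.86 yaw 0.092 F stand [0.5 0.4] -0.0
[[ 0.08903554  0.95362008  0.28754377  0.658064  ]
 [-0.99602496  0.08600808  0.02317067 -0.14076711]
 [-0.00263507 -0.28846378  0.95748718  0.38386854]
 [ 0.          0.          0.          1.        ]]
```

View pics/w1.png

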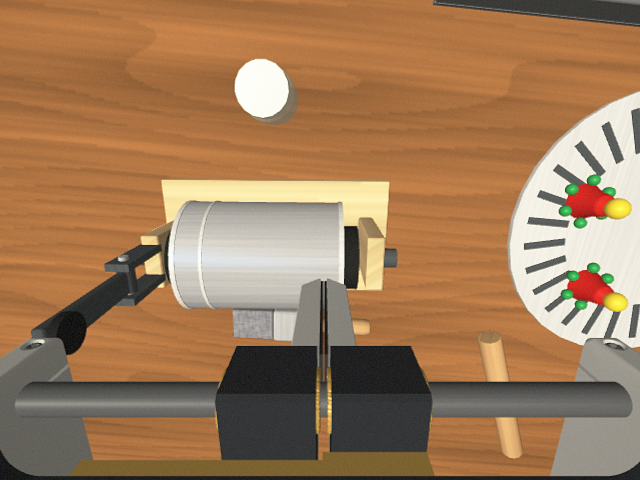

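```bash
python3 -m jog '[{"delta_pos":[0,0.1,0.65],"roll":0},{"delta_pos":[0,0,0.65],"roll":0},{"delta_pos":[0,0,0.65],"roll":0},{"delta_pos":[0,0,0.65],"roll":0},{"delta_pos":[0,0,0.1],"roll":0},{"delta_pos":[0,0,0],"roll":0}]'>/dev/null; python3 -c "
from h import *
st()"
python3 -m jog '[{"delta_pos":[0,0,0.04],"roll":0},{"delta_pos":[0,0,0.04],"roll":0},{"delta_pos":[0,0,0],"roll":0}]'>/dev/null; python3 -c "
from h import *
st()"
```

```text
t 2.48 stand xy mm [ 13.3 -66.4] z 136.96 yaw 0.081 F stand [-0.6 -0.3] 0.2
t 2.73 stand xy mm [ 15.3 -66.1] z 136.81 yaw 0.082 F stand [-0.4  0.2] -0.6
```

```bash
python3 -m jog '[{"delta_pos":[0,-0.14,0],"roll":0},{"delta_pos":[0,-0.14,0],"roll":0},{"delta_pos":[0,0,0],"roll":0},{"delta_pos":[0,0,0],"roll":0}]'>/dev/null; python3 -c "
from h import *
st()"
python3 -m jog '[{"delta_pos":[0,0,0.04],"roll":0},{"delta_pos":[0,0,0],"roll":0},{"delta_pos":[0,0,0],"roll":0}]'>/dev/null; python3 -c "
from h import *
st()"
```

```text
t 3.07 stand xy mm [ 15.1 -58.1] z 136.24 yaw 0.083 F stand [-0.3  0.8] -0.8
t 3.32 stand xy mm [ 14.8 -58.8] z 134.91 yaw 0.082 F stand [-0.5  0.4] 0.1
```

```bash
for i in 1; do python3 -m jog '[{"delta_pos":[0,0,0.04],"roll":0},{"delta_pos":[0,0,0],"roll":0}]'>/dev/null; python3 -c "
from h import *
st()"
python3 -m jog '[{"delta_pos":[0,0,0.04],"roll":0},{"delta_pos":[0,0,0],"roll":0}]'>/dev/null; python3 -c "
from h import *
st()"
python3 -m jog '[{"delta_pos":[0,0,0.04],"roll":0},{"delta_pos":[0,0,0],"roll":0},{"delta_pos":[0,0,0],"roll":0}]'>/dev/null; python3 -c "
from h import *
st()"; done
```

```text
t 3.48 stand xy mm [ 15.  -58.9] z 133.93 yaw 0.082 F stand [-0.3 -0.3] 0.9
t 3.65 stand xy mm [ 15.3 -58.9] z 133.60 yaw 0.082 F stand [-0.6 -0.7] 3.9
t 3.90 stand xy mm [ 16.2 -58.9] z 133.31 yaw 0.083 F stand [0.5 0.9] 7.7
```

```bash
python3 -m jog '[{"delta_pos":[-0.1,0,0.02],"roll":0},{"delta_pos":[-0.15,0,0],"roll":0},{"delta_pos":[-0.15,0,0],"roll":0},{"delta_pos":[0,0,0],"roll":0}]'>/dev/null; python3 -c "
from h import *
st()"
python3 -m jog '[{"delta_pos":[-0.15,0,0],"roll":0},{"delta_pos":[-0.15,0,0],"roll":0},{"delta_pos":[0,0,0],"roll":0}]'>/dev/null; python3 -c "
from h import *
st()"
```

```text
t 4.23 stand xy mm [  8.4 -59. ] z 134.16 yaw 0.083 F stand [1.5 0.9] 11.7
t 4.48 stand xy mm [  0.9 -59. ] z 134.40 yaw 0.083 F stand [1.1 2.5] 13.2
```

```bash
python3 -m jog '[{"delta_pos":[-0.15,0,0],"roll":0},{"delta_pos":[-0.15,0,0],"roll":0},{"delta_pos":[-0.1,0,0],"roll":0},{"delta_pos":[0,0,0],"roll":0}]'>/dev/null; python3 -c "
from h import *
st()"
python3 -m jog '[{"delta_pos":[-0.15,0,0.02],"roll":0},{"delta_pos":[-0.15,0,0.03],"roll":0},{"delta_pos":[0,0,0],"roll":0}]'>/dev/null; python3 -c "
from h import *
st()"
python3 -m jog '[{"delta_pos":[-0.15,0,0.04],"roll":0},{"delta_pos":[-0.15,0,0.05],"roll":0},{"delta_pos":[0,0,0],"roll":0}]'>/dev/null; python3 -c "
from h import *
st();snap('wrist','w2');snap('scene','s2')
a=cv2.imread('pics/w2.png')[150:350,130:430];b=cv2.imread('pics/s2.png')[255:415,190:320];cv2.imwrite('pics/c2.png',np.hstack([cv2.resize(a,(480,320)),cv2.resize(b,(260,320))]))"
```

```text
t 4.82 stand xy mm [ -9.3 -59. ] z 134.30 yaw 0.083 F stand [1.2 1.4] 14.8
t 5.07 stand xy mm [-18.2 -59. ] z 132.95 yaw 0.082 F stand [-1.4  1.1] 16.7
t 5.32 stand xy mm [-27.9 -58.9] z 129.86 yaw 0.082 F stand [-3.8  0.3] 14.9
```

View pics/c2.png

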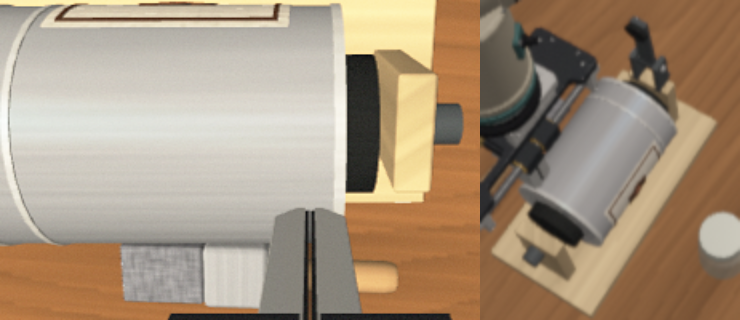

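The label has come into view on the +x side: its frame's upper edge shows in the wrist view, and in the scene view the flower is near pixel (270,349).

```bash
cat >> h.py <<'E'
def lab(c,u,v,ecc=(0,0),r=.05):
    "ray-cylinder: stand coords (x,y,z) and angle from top (+ towards +x), deg"
    i=bot.camera_info(c);K=np.array(i['K']);M=np.array(i['cam_to_world'])
    D=M[:3,:3]@[(u-K[0,2])/K[0,0],-(v-K[1,2])/K[1,1],-1];O=M[:3,3]-[.5517,-.0902,0]
    k,s=np.cos(.084),np.sin(.084);R=np.array([[k,s,0],[-s,k,0],[0,0,1]]);D=R@D;O=R@O-[ecc[0],0,.082+ecc[1]]
    a=D[0]**2+D[2]**2;b=O[0]*D[0]+O[2]*D[2];q=O[0]**2+O[2]**2-r*r
    t=(-b-np.sqrt(b*b-a*q))/a;P=O+t*D;return np.round(P*1e3,1),np.degrees(np.arctan2(P[0],P[2]))
E
python3 -c "
from h import *
print(lab('scene',270,349,(0,.002)))
# wrist frame upper edge outer at crop (170,22)-> 
print(lab('wrist',130+170/1.6,150+22/1.6,(0,.002)))
"
python3 -m jog '[{"delta_pos":[0,0,-0.4],"roll":0},{"delta_pos":[0.6,0,-0.1],"roll":0},{"delta_pos":[0.8,0,0],"roll":0},{"delta_pos":[0.6,0,0],"roll":0},{"delta_pos":[0,0,0],"roll":0},{"delta_pos":[0,0,0.1],"roll":0},{"delta_pos":[0,0,0],"roll":0}]'>/dev/null; python3 -c "
from h import *
st()"
```

```text
(array([nan, nan, nan]), np.float64(nan))
(array([44.8, -8.3, 22.2]), np.float64(63.628513089215346))
t 6.00 stand xy mm [ 20.9 -58.7] z 137.32 yaw 0.082 F stand [-0.9 -0. ] -0.1h.py:23: RuntimeWarning: invalid value encountered in sqrt
  t=(-b-np.sqrt(b*b-a*q))/a;P=O+t*D;return np.round(P*1e3,1),np.degrees(np.arctan2(P[0],P[2]))
```

```bash
python3 -m jog '[{"delta_pos":[0,0,0.1],"roll":0},{"delta_pos":[0,0,0.06],"roll":0},{"delta_pos":[0,0,0],"roll":0},{"delta_pos":[0,0,0],"roll":0}]'>/dev/null; python3 -c "
from h import *
st()"
python3 -m jog '[{"delta_pos":[0,0,0.06],"roll":0},{"delta_pos":[0,0,0],"roll":0},{"delta_pos":[0,0,0],"roll":0}]'>/dev/null; python3 -c "
from h import *
st()"
```

```text
t 6.33 stand xy mm [ 21.9 -58.8] z 133.96 yaw 0.082 F stand [0.1 0.3] 0.2
t 6.58 stand xy mm [ 22.7 -58.9] z 132.95 yaw 0.082 F stand [-0.2 -0.2] 3.9
```

```bash
python3 -m jog '[{"delta_pos":[0,0,0.06],"roll":0},{"delta_pos":[-0.12,0,0],"roll":0},{"delta_pos":[-0.15,0,0],"roll":0},{"delta_pos":[-0.15,0,0],"roll":0},{"delta_pos":[0,0,0],"roll":0}]'>/dev/null; python3 -c "
from h import *
st()"
python3 -m jog '[{"delta_pos":[-0.15,0,0],"roll":0},{"delta_pos":[-0.15,0,0],"roll":0},{"delta_pos":[-0.1,0,0],"roll":0},{"delta_pos":[0,0,0],"roll":0}]'>/dev/null; python3 -c "
from h import *
st()"
```

```text
t 7.00 stand xy mm [ 16.6 -59. ] z 133.94 yaw 0.083 F stand [2.3 1.1] 12.3
t 7.33 stand xy mm [  6.7 -59. ] z 134.81 yaw 0.083 F stand [2.8 1.9] 19.3
```

```bash
python3 -m jog '[{"delta_pos":[-0.15,0,-0.04],"roll":0},{"delta_pos":[-0.15,0,0],"roll":0},{"delta_pos":[-0.15,0,0],"roll":0},{"delta_pos":[0,0,0],"roll":0}]'>/dev/null; python3 -c "
from h import *
st()"
python3 -m jog '[{"delta_pos":[-0.15,0,0],"roll":0},{"delta_pos":[-0.15,0,0.01],"roll":0},{"delta_pos":[-0.15,0,0.02],"roll":0},{"delta_pos":[0,0,0],"roll":0}]'>/dev/null; python3 -c "
from h import *
st()"
python3 -m jog '[{"delta_pos":[-0.15,0,0.03],"roll":0},{"delta_pos":[-0.15,0,0.04],"roll":0},{"delta_pos":[0,0,0],"roll":0}]'>/dev/null; python3 -c "
from h import *
st()"
```

```text
t 7.67 stand xy mm [ -6.5 -58.9] z 134.63 yaw 0.083 F stand [-0.1  1.4] 14.0
t 8.00 stand xy mm [-19.6 -58.9] z 132.88 yaw 0.082 F stand [-1.1  1.7] 12.5
t 8.25 stand xy mm [-28.2 -58.9] z 130.25 yaw 0.082 F stand [-0.8  2.1] 6.7
```

```bash
python3 -m jog '[{"delta_pos":[0,0,-0.4],"roll":0},{"delta_pos":[0.6,0,-0.1],"roll":0},{"delta_pos":[0.8,0,0],"roll":0},{"delta_pos":[0.6,0,0],"roll":0},{"delta_pos":[0,0,0],"roll":0},{"delta_pos":[0,0,0],"roll":0}]'>/dev/null; python3 -c "
from h import *
st();snap('wrist','w3')
a=cv2.imread('pics/w3.png')[100:350,100:420];cv2.imwrite('pics/c3.png',cv2.resize(a,None,fx=2,fy=2))"
```

```text
t 8.75 stand xy mm [ 21.9 -58.4] z 141.89 yaw 0.083 F stand [-1.7 -0.2] -0.5
```

View pics/c3.png

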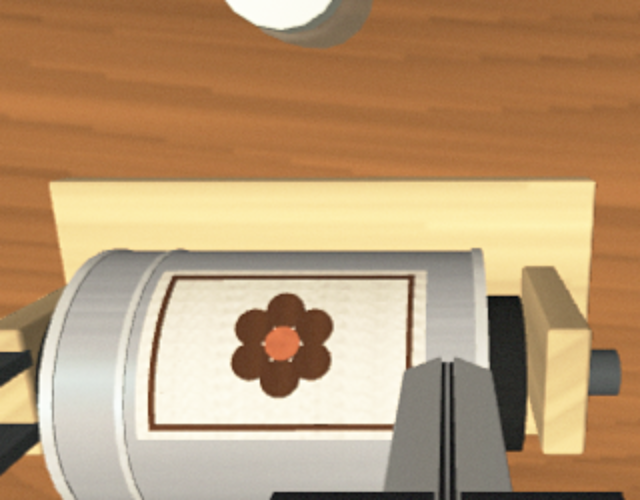

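The whole label is visible: flower centre at crop (282,343), frame far edge at row 277 and near edge at row 428.

```bash
python3 -c "
from h import *
for e in [(0,0),(0,.003),(.002,.002)]:
  for p in [(241,271.5),(245,238.5),(241,314)]: print(e,lab('wrist',*p,e))
print(lab('wrist',196,187,(0,.002)))
"
```

```text
(0, 0) (array([27.7, -7.3, 41.6]), np.float64(33.60972068409048))
(0, 0) (array([44.1, -6.9, 23.5]), np.float64(61.943709857306374))
(0, 0) (array([ 2.3, -7.4, 49.9]), np.float64(2.642828323705299))
(0, 0.003) (array([28.6, -7.9, 41. ]), np.float64(34.91005437751736))
(0, 0.003) (array([44.7, -7.3, 22.4]), np.float64(63.3254660309407))
(0, 0.003) (array([ 3.9, -8.2, 49.8]), np.float64(4.47170488978851))
(0.002, 0.002) (array([26.7, -7.9, 42.3]), np.float64(32.300376166518085))
(0.002, 0.002) (array([43.2, -7.8, 25.2]), np.float64(59.73085082336383))
(0.002, 0.002) (array([ 1.4, -7.9, 50. ]), np.float64(1.629405989657263))
(array([nan, nan, nan]), np.float64(nan))h.py:23: RuntimeWarning: invalid value encountered in sqrt
  t=(-b-np.sqrt(b*b-a*q))/a;P=O+t*D;return np.round(P*1e3,1),np.degrees(np.arctan2(P[0],P[2]))
```

```bash
python3 -m jog '[{"delta_pos":[-0.28,0,0.24],"roll":0},{"delta_pos":[0,0,0],"roll":0},{"delta_pos":[0,0,0.08],"roll":0},{"delta_pos":[0,0,0],"roll":0},{"delta_pos":[0,0,0],"roll":0}]'>/dev/null; python3 -c "
from h import *
st()"
python3 -m jog '[{"delta_pos":[0,0,0.06],"roll":0},{"delta_pos":[0,0,0],"roll":0},{"delta_pos":[0,0,0],"roll":0}]'>/dev/null; python3 -c "
from h import *
st()"
```

```text
t 9.22 stand xy mm [ 14.6 -58.8] z 133.97 yaw 0.082 F stand [ 0.6 -0.7] 0.2
t 9.47 stand xy mm [ 15.1 -58.9] z 132.98 yaw 0.082 F stand [-0.7  0.8] 3.7
```

```bash
python3 -m jog '[{"delta_pos":[0,0,0.06],"roll":0},{"delta_pos":[-0.12,0,0],"roll":0},{"delta_pos":[-0.15,0,0],"roll":0},{"delta_pos":[-0.1,0,0],"roll":0},{"delta_pos":[0,0,0],"roll":0}]'>/dev/null; python3 -c "
from h import *
st()"
python3 -m jog '[{"delta_pos":[-0.15,0,0],"roll":0},{"delta_pos":[-0.15,0,0],"roll":0},{"delta_pos":[0,0,0],"roll":0},{"delta_pos":[0,0,0],"roll":0}]'>/dev/null; python3 -c "
from h import *
st();snap('wrist','w4')"
```

```text
t 9.88 stand xy mm [  8.9 -58.9] z 133.29 yaw 0.083 F stand [1.2 1.2] 10.7
t 10.22 stand xy mm [  0.6 -58.9] z 133.17 yaw 0.083 F stand [0.3 1.4] 12.2
```

```bash
cat >> h.py <<'E'
def flower(f,c='wrist',box=(180,380,185,275)):
    im=cv2.imread('pics/'+f+'.png').astype(int);v0,v1,u0,u1=box;b,g,r=[im[v0:v1,u0:u1,i] for i in range(3)]
    m=(r>190)&(g<150)&(b<110);n,_,s,ce=cv2.connectedComponentsWithStats(m.astype(np.uint8))
    if n<2: return print('none')
    k=1+s[1:,4].argmax();u,v=ce[k]+[u0,v0];print('flower px',u,v,'n',s[k,4])
    for e in [(0,0),(0,.002),(.002,0)]: print(e,lab(c,u,v,e))
E
python3 -c "
from h import *
flower('w3');flower('w4')"
```

```text
flower px 240.6232558139535 271.36744186046514 n 215
(0, 0) (array([ 13.4, -11.3,  48.2]), np.float64(15.51190615279315))
(0, 0.002) (array([ 14.1, -11.8,  48. ]), np.float64(16.34608586237126))
(0.002, 0) (array([ 11.6, -11.4,  48.6]), np.float64(13.360563145589843))
flower px 232.50187265917603 267.2696629213483 n 267
(0, 0) (array([15.7, -6.6, 47.5]), np.float64(18.254641288550655))
(0, 0.002) (array([16.3, -7.1, 47.3]), np.float64(19.05954557871994))
(0.002, 0) (array([13.9, -6.7, 48. ]), np.float64(16.10479422925622))
```

```bash
python3 -m jog '[{"delta_pos":[-0.15,0,0],"roll":0},{"delta_pos":[-0.15,0,0],"roll":0},{"delta_pos":[-0.1,0,0],"roll":0},{"delta_pos":[0,0,0],"roll":0},{"delta_pos":[0,0,0],"roll":0}]'>/dev/null; python3 -c "
from h import *
st();snap('wrist','w5');flower('w5')"
```

```text
t 10.68 stand xy mm [-10.  -58.9] z 132.52 yaw 0.083 F stand [-0.4  0.3] 8.4
flower px 231.3705035971223 268.78776978417267 n 278
(0, 0) (array([ 5.3, -6.7, 49.7]), np.float64(6.089254268048828))
(0, 0.002) (array([ 6. , -7.2, 49.6]), np.float64(6.932140332066005))
(0.002, 0) (array([ 3.4, -6.7, 49.9]), np.float64(3.862531415633364))
```

```bash
python3 -m jog '[{"delta_pos":[-0.1,0,0.03],"roll":0},{"delta_pos":[-0.08,0,0.01],"roll":0},{"delta_pos":[0,0,0],"roll":0},{"delta_pos":[0,0,0],"roll":0}]'>/dev/null; python3 -c "
from h import *
st();snap('wrist','w6');flower('w6')"
python3 -m jog '[{"delta_pos":[0,0,-0.8],"roll":0},{"delta_pos":[0,0,-1],"roll":0},{"delta_pos":[-0.5,0.5,-1],"roll":0},{"delta_pos":[-1,1,0],"roll":0},{"delta_pos":[-1,1,0],"roll":0},{"delta_pos":[-1,1,0],"roll":0},{"delta_pos":[-1,1,0],"roll":0},{"delta_pos":[0,0,0],"roll":0},{"delta_pos":[0,0,0],"roll":0}]'
python3 -c "
from h import *
snap('wrist','w7');flower('w7','wrist',(0,480,0,640))
snap('top','t7');a=cv2.imread('pics/t7.png')[195:285,380:520];b=cv2.imread('pics/w7.png')
cv2.imwrite('pics/c7.png',np.vstack([cv2.resize(a,(466,300)),cv2.resize(b,(466,300))]));flower('t7','top',(205,275,425,500))"
```

```text
t 11.07 stand xy mm [-14.1 -58.9] z 131.93 yaw 0.083 F stand [-0.2  0.6] 11.2
flower px 230.7970479704797 269.45756457564573 n 271
(0, 0) (array([ 1.1, -6.6, 50. ]), np.float64(1.248951242097045))
(0, 0.002) (array([ 1.8, -7.2, 50. ]), np.float64(2.1165989243164733))
(0.002, 0) (array([-0.9, -6.6, 50. ]), np.float64(-1.0414491944702373))
time_s: 11.87
tool_pos: [0.436, -0.2734, 0.2]
ee_rot: [3.141, 0.0, 0.078]
contact_force: [0.2, 0.8, -0.4]
opening: 0.005
flower px 605.846357615894 149.5430463576159 n 755
(0, 0) (array([nan, nan, nan]), np.float64(nan))
(0, 0.002) (array([nan, nan, nan]), np.float64(nan))
(0.002, 0) (array([nan, nan, nan]), np.float64(nan))
flower px 463.5 236.0 n 12
(0, 0) (array([ 2.1, -4.9, 50. ]), np.float64(2.4522395765480702))
(0, 0.002) (array([ 2. , -4.4, 50. ]), np.float64(2.312179081094949))
(0.002, 0) (array([ 0.1, -4.9, 50. ]), np.float64(0.15647732556266497))h.py:23: RuntimeWarning: invalid value encountered in sqrt
  t=(-b-np.sqrt(b*b-a*q))/a;P=O+t*D;return np.round(P*1e3,1),np.degrees(np.arctan2(P[0],P[2]))
```

View pics/c7.png

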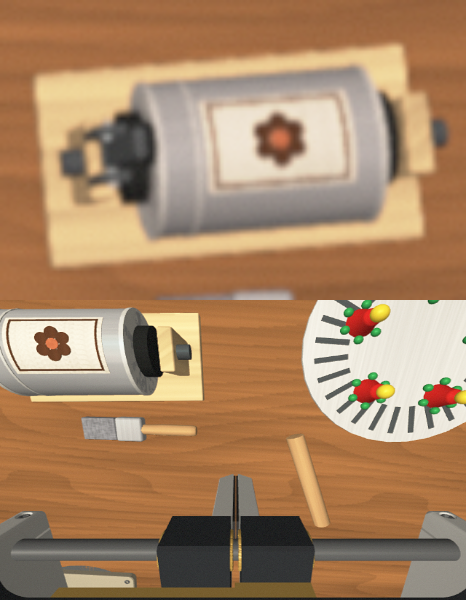

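```bash
python3 - <<'E'
from h import *
from scipy.optimize import least_squares
im=cv2.imread('pics/t7.png').astype(int)
for k in range(2):
  p,d=bot.capture('top');C=cloud('top',d)
  R=np.zeros((480,640),bool);R[205:275,436:492]=1
  A=C[R&(C[...,2]>.105)&(C[...,2]<.145)];k_,s_=np.cos(.084),np.sin(.084)
  X=lambda P:((P[...,0]-.5517)*k_+(P[...,1]+.0902)*s_)
  a=X(A);z=A[:,2];y=-(A[:,0]-.5517)*s_+(A[:,1]+.0902)*k_
  s=least_squares(lambda q:np.hypot(a-q[0]-q[2]*y,z-q[1])-.05,[0,.082,0],loss='soft_l1',f_scale=.001)
  print('axis stand x,z',s.x*1e3)
  e=(s.x[0],s.x[1]-.082)
  # label paper mask: warm bright
  b,g,r=[p[...,i].astype(int) for i in (2,1,0)]
  u,v=463.5,236
  print(lab('top',463.5,236,e))
  # brown frame edges: profile per column
  for c in range(448,482,3):
    col=(r-b)[205:275,c]; w=np.where(col>12)[0]+205; 
    print(c,[round(float(lab('top',c,q,e)[1]),1) for q in (w.min(),w.max())] if len(w) else None,(w.min(),w.max()),end=' ')
E
```

```text
axis stand x,z [-3.19304402 82.59554205 -1.20151836]
(array([ 5.3, -4.8, 49.7]), np.float64(6.096928263645631))
448 [nan, nan] (np.int64(205), np.int64(274)) 451 [nan, nan] (np.int64(205), np.int64(274)) 454 [nan, nan] (np.int64(205), np.int64(274)) 457 [nan, nan] (np.int64(205), np.int64(274)) 460 [nan, nan] (np.int64(205), np.int64(274)) 463 [nan, nan] (np.int64(205), np.int64(274)) 466 [nan, nan] (np.int64(205), np.int64(274)) 469 [nan, nan] (np.int64(205), np.int64(274)) 472 [nan, nan] (np.int64(205), np.int64(274)) 475 [nan, nan] (np.int64(205), np.int64(274)) 478 [nan, nan] (np.int64(205), np.int64(274)) 481 [nan, nan] (np.int64(205), np.int64(274)) axis stand x,z [-3.12146231 82.64207517  0.56650391]
(array([ 5.2, -4.8, 49.7]), np.float64(6.010618295575453))
448 [nan, nan] (np.int64(205), np.int64(274)) 451 [nan, nan] (np.int64(205), np.int64(274)) 454 [nan, nan] (np.int64(205), np.int64(274)) 457 [nan, nan] (np.int64(205), np.int64(274)) 460 [nan, nan] (np.int64(205), np.int64(274)) 463 [nan, nan] (np.int64(205), np.int64(274)) 466 [nan, nan] (np.int64(205), np.int64(274)) 469 [nan, nan] (np.int64(205), np.int64(274)) 472 [nan, nan] (np.int64(205), np.int64(274)) 475 [nan, nan] (np.int64(205), np.int64(274)) 478 [nan, nan] (np.int64(205), np.int64(274)) 481 [nan, nan] (np.int64(205), np.int64(274)) h.py:23: RuntimeWarning: invalid value encountered in sqrt
  t=(-b-np.sqrt(b*b-a*q))/a;P=O+t*D;return np.round(P*1e3,1),np.degrees(np.arctan2(P[0],P[2]))
```

```bash
python3 -m jog '[{"delta_pos":[0.91,-0.76,0],"roll":0},{"delta_pos":[0.91,-0.76,0],"roll":0},{"delta_pos":[0.91,-0.76,0],"roll":0},{"delta_pos":[0.91,-0.76,0],"roll":0},{"delta_pos":[0.91,-0.76,0],"roll":0},{"delta_pos":[0.91,-0.76,0],"roll":0},{"delta_pos":[0,0,0],"roll":0},{"delta_pos":[0,0,0.9],"roll":0},{"delta_pos":[0,0,0.9],"roll":0},{"delta_pos":[0,0,0.6],"roll":0},{"delta_pos":[0,0,0],"roll":0},{"delta_pos":[0,0,0],"roll":0}]'>/dev/null; python3 -c "
from h import *
st();snap('wrist','w8');flower('w8');np.save('M8',bot.camera_info('wrist')['cam_to_world'])"
```

```text
t 13.07 stand xy mm [  7.5 -56.2] z 139.39 yaw 0.084 F stand [-0.4  0.1] 0.3
flower px 241.52136752136752 298.2606837606838 n 234
(0, 0) (array([ 1.1, -6.9, 50. ]), np.float64(1.3096825022596763))
(0, 0.002) (array([ 2.1, -7.5, 50. ]), np.float64(2.414207843188994))
(0.002, 0) (array([-0.9, -6.9, 50. ]), np.float64(-0.9790793775124729))
```

```bash
python3 -c "
import cv2
a=cv2.imread('pics/w8.png')[190:390,170:320];cv2.imwrite('pics/c8.png',cv2.resize(a,None,fx=3,fy=3,interpolation=cv2.INTER_CUBIC))
i=cv2.imread('pics/w8.png').astype(int)
for u in (220,260):print(u,[(v,*i[v,u]) for v in range(212,368,2)])"
```

```text
220 [(212, np.int64(124), np.int64(131), np.int64(133)), (214, np.int64(133), np.int64(141), np.int64(142)), (216, np.int64(137), np.int64(144), np.int64(148)), (218, np.int64(141), np.int64(148), np.int64(152)), (220, np.int64(147), np.int64(156), np.int64(157)), (222, np.int64(148), np.int64(155), np.int64(159)), (224, np.int64(155), np.int64(162), np.int64(164)), (226, np.int64(157), np.int64(165), np.int64(168)), (228, np.int64(162), np.int64(169), np.int64(173)), (230, np.int64(163), np.int64(170), np.int64(176)), (232, np.int64(168), np.int64(178), np.int64(183)), (234, np.int64(165), np.int64(174), np.int64(176)), (236, np.int64(166), np.int64(172), np.int64(178)), (238, np.int64(175), np.int64(182), np.int64(186)), (240, np.int64(179), np.int64(188), np.int64(191)), (242, np.int64(174), np.int64(182), np.int64(187)), (244, np.int64(174), np.int64(183), np.int64(187)), (246, np.int64(179), np.int64(189), np.int64(192)), (248, np.int64(183), np.int64(194), np.int64(199)), (250, np.int64(225), np.int64(243), np.int64(250)), (252, np.int64(227), np.int64(244), np.int64(250)), (25
[... 6204 characters left out ...]
60)), (340, np.int64(142), np.int64(150), np.int64(153)), (342, np.int64(136), np.int64(138), np.int64(141)), (344, np.int64(152), np.int64(153), np.int64(155)), (346, np.int64(20), np.int64(20), np.int64(22)), (348, np.int64(33), np.int64(31), np.int64(30)), (350, np.int64(26), np.int64(28), np.int64(24)), (352, np.int64(33), np.int64(35), np.int64(35)), (354, np.int64(34), np.int64(32), np.int64(31)), (356, np.int64(31), np.int64(27), np.int64(29)), (358, np.int64(31), np.int64(31), np.int64(31)), (360, np.int64(27), np.int64(26), np.int64(23)), (362, np.int64(34), np.int64(28), np.int64(30)), (364, np.int64(33), np.int64(31), np.int64(35)), (366, np.int64(25), np.int64(26), np.int64(27))]
```

View pics/c8.png

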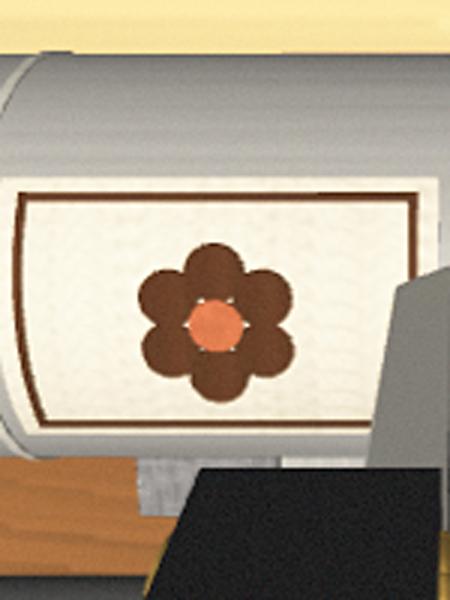

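The label fills rows 249–335 of the wrist picture at column 241, and the can's outline spans rows ~207.5 to 343. I'll fit the offset and label angle to these.

```bash
cat >> h.py <<'E'
from scipy.optimize import least_squares
def fit(M,u,far,near,e1,e2,fl):
    K=np.array(bot.camera_info('wrist')['K']);k,s=np.cos(.084),np.sin(.084);R=np.array([[k,s,0],[-s,k,0],[0,0,1]])
    def ray(v):
        D=R@(M[:3,:3]@[(u-K[0,2])/K[0,0],-(v-K[1,2])/K[1,1],-1]);O=R@(M[:3,3]-[.5517,-.0902,0]);return O[[0,2]],D[[0,2]]/np.hypot(D[0],D[2])
    def off(v,c): O,D=ray(v);w=O-c;return D[0]*w[1]-D[1]*w[0]
    def res(q):
        c=np.array(q[:2])/1e3;P=lambda a:c+.05*np.array([np.sin(a),np.cos(a)])
        r=[abs(off(far,c))-.05,abs(off(near,c))-.05]
        for v,a in ((e1,q[2]+.6),(e2,q[2]-.6),(fl,q[2])): r.append(off(v,P(a)))
        return np.array(r)*1e3
    s=least_squares(res,[0,82,0]);print('centre x,z mm',s.x[:2],'label deg',np.degrees(s.x[2]),'res mm',np.round(s.fun,2))
E
python3 -c "
from h import *
fit(np.load('M8.npy'),241,207.5,343,249,335,298.3)"
```

```text
centre x,z mm [-2.01192977 84.75348627] label deg 5.186451857536044 res mm [-0.15 -0.32  0.31 -0.35 -0.12]
```

```bash
python3 -m jog '[{"delta_pos":[0,0,0.14],"roll":0},{"delta_pos":[0,0,0.06],"roll":0},{"delta_pos":[0,0,0.04],"roll":0},{"delta_pos":[0,0,0],"roll":0},{"delta_pos":[0,0,0],"roll":0}]'>/dev/null; python3 -c "
from h import *
st()"
python3 -m jog '[{"delta_pos":[0,0,0.06],"roll":0},{"delta_pos":[0,0,0],"roll":0},{"delta_pos":[0,0,0],"roll":0}]'>/dev/null; python3 -c "
from h import *
st()"
```

```text
t 13.53 stand xy mm [  7.8 -57.3] z 134.30 yaw 0.082 F stand [-0.5  0.2] 0.0
t 13.78 stand xy mm [  7.7 -57.3] z 132.54 yaw 0.082 F stand [0.7 0. ] 1.4
```

```bash
python3 -m jog '[{"delta_pos":[0,0,0.06],"roll":0},{"delta_pos":[0,0,0.02],"roll":0},{"delta_pos":[-0.1,0,0],"roll":0},{"delta_pos":[-0.09,0,0],"roll":0},{"delta_pos":[0,0,0],"roll":0},{"delta_pos":[0,0,0],"roll":0}]'>/dev/null; python3 -c "
from h import *
st();snap('wrist','w9');M=bot.camera_info('wrist')['cam_to_world'];np.save('M9',M);flower('w9')
i=cv2.imread('pics/w9.png').astype(int)[:,215]
print([(v,*map(int,i[v])) for v in list(range(172,184,2))+list(range(205,262,2))+list(range(295,330,2))])"
```

```text
t 14.28 stand xy mm [  4.9 -57.3] z 132.18 yaw 0.083 F stand [1.1 1.3] 8.3
flower px 236.5 304.39166666666665 n 240
(0, 0) (array([-2. , -6.5, 50. ]), np.float64(-2.3317465672877415))
(0, 0.002) (array([-1. , -7.1, 50. ]), np.float64(-1.1531511955391953))
(0.002, 0) (array([-4.1, -6.5, 49.8]), np.float64(-4.701780408187388))
[(172, 92, 130, 150), (174, 142, 203, 235), (176, 151, 219, 243), (178, 152, 220, 244), (180, 158, 225, 248), (182, 166, 231, 250), (205, 159, 227, 250), (207, 108, 110, 107), (209, 118, 122, 126), (211, 123, 131, 133), (213, 128, 136, 137), (215, 143, 148, 150), (217, 140, 146, 149), (219, 143, 151, 155), (221, 151, 161, 163), (223, 154, 160, 162), (225, 155, 165, 169), (227, 161, 168, 172), (229, 162, 171, 175), (231, 164, 171, 174), (233, 168, 177, 180), (235, 172, 179, 187), (237, 165, 174, 178), (239, 171, 178, 185), (241, 178, 186, 191), (243, 182, 189, 194), (245, 178, 189, 193), (247, 177, 187, 189), (249, 179, 187, 191), (251, 181, 191, 194), (253, 198, 220, 226), (255, 226, 243, 250), (257, 229, 248, 253), (259, 27, 53, 95), (261, 87, 110, 139), (295, 37, 61, 102), (297, 42, 66, 104), (299, 42, 64, 102), (301, 38, 61, 102), (303, 86, 108, 136), (305, 65, 87, 120), (307, 39, 62, 100), (309, 37, 61, 100), (311, 35, 60, 99), (313, 43, 66, 104), (315, 37, 60, 101), (317, 37, 61, 101), (319, 115, 139, 166), (321, 222, 240, 248), (323, 219, 239, 246), (325, 222, 241, 247), (327, 216, 236, 244), (329, 210, 232, 241)]
```

```bash
python3 -m jog '[{"delta_pos":[-0.06,0,0],"roll":0},{"delta_pos":[0,0,0],"roll":0},{"delta_pos":[0,0,0],"roll":0}]'>/dev/null; python3 -c "
from h import *
st()"
python3 -m jog '[{"delta_pos":[0,0,-0.3],"roll":0},{"delta_pos":[0.1,0,-0.1],"roll":0},{"delta_pos":[0,0,0],"roll":0},{"delta_pos":[0,0,0],"roll":0}]'>/dev/null; python3 -c "
from h import *
st();snap('wrist','w10');M=bot.camera_info('wrist')['cam_to_world'];np.save('M10',M);flower('w10')
i=cv2.imread('pics/w10.png').astype(int)[:,230]
print([(v,*map(int,i[v])) for v in list(range(200,212))+list(range(246,264))+list(range(326,352))])"
```

```text
t 14.58 stand xy mm [  3.6 -57.3] z 132.16 yaw 0.083 F stand [0.7 1.2] 7.8
t 14.92 stand xy mm [  3.9 -57.2] z 140.48 yaw 0.083 F stand [-0.2 -0.3] -0.4
flower px 240.21621621621622 298.6351351351351 n 222
(0, 0) (array([-3.7, -6.6, 49.9]), np.float64(-4.210206015504466))
(0, 0.002) (array([-2.7, -7.1, 49.9]), np.float64(-3.0448207732247465))
(0.002, 0) (array([-5.8, -6.5, 49.7]), np.float64(-6.6250912432633395))
[(200, 161, 227, 249), (201, 160, 229, 250), (202, 137, 186, 223), (203, 103, 102, 104), (204, 113, 117, 122), (205, 119, 124, 129), (206, 122, 126, 130), (207, 126, 134, 136), (208, 130, 137, 140), (209, 136, 143, 146), (210, 135, 142, 143), (211, 140, 147, 151), (246, 183, 192, 198), (247, 183, 194, 196), (248, 180, 190, 193), (249, 193, 209, 217), (250, 232, 249, 254), (251, 229, 245, 251), (252, 232, 248, 252), (253, 233, 251, 254), (254, 182, 213, 234), (255, 28, 49, 95), (256, 34, 59, 103), (257, 89, 111, 143), (258, 204, 234, 247), (259, 235, 250, 254), (260, 233, 248, 252), (261, 235, 249, 252), (262, 234, 249, 252), (263, 232, 247, 252), (326, 214, 235, 244), (327, 201, 230, 240), (328, 60, 84, 117), (329, 72, 90, 115), (330, 172, 202, 221), (331, 198, 226, 233), (332, 151, 157, 161), (333, 149, 157, 161), (334, 143, 151, 153), (335, 137, 144, 143), (336, 132, 137, 141), (337, 149, 153, 157), (338, 156, 159, 163), (339, 143, 145, 151), (340, 143, 145, 149), (341, 159, 163, 167), (342, 160, 163, 166), (343, 159, 160, 165), (344, 162, 167, 171), (345, 167, 168, 173), (346, 162, 163, 170), (347, 160, 162, 167), (348, 152, 156, 162), (349, 154, 160, 163), (350, 150, 153, 159), (351, 152, 154, 159)]
```

```bash
python3 -c "
from h import *
fit(np.load('M10.npy'),230,202,336.5,248.8,331.5,298.7)"
```

```text
centre x,z mm [-2.76949268 82.65896053] label deg -0.07943715127195236 res mm [-0.23 -0.48  0.56 -0.38 -0.43]
```

```bash
python3 -m jog '[{"delta_pos":[0,0,-0.98],"roll":0},{"delta_pos":[0,0,-0.98],"roll":0},{"delta_pos":[0,0,-0.98],"roll":0},{"delta_pos":[0,0,-0.98],"roll":0},{"delta_pos":[0,0,-0.98],"roll":0},{"delta_pos":[-0.15,-0.96,0],"roll":0},{"delta_pos":[0,-0.96,0],"roll":0},{"delta_pos":[0,-0.96,0],"roll":0},{"delta_pos":[0,-0.96,0],"roll":0},{"delta_pos":[0,-0.96,0],"roll":0},{"delta_pos":[0,-0.96,0],"roll":0},{"delta_pos":[0,-0.96,0],"roll":0},{"delta_pos":[0,-0.96,0],"roll":0},{"delta_pos":[0,0,0],"roll":0},{"delta_pos":[0,0,0],"roll":0},{"delta_pos":[0,0,0],"roll":0}]'>/dev/null; python3 - <<'E'
from h import *
st()
k,s=np.cos(.084),np.sin(.084)
for c,f in (('top','t1'),('scene','s1')):
    P=cloud(c,np.load(f+'.npy')).reshape(-1,3);x=P[:,0]-.5517;y=P[:,1]+.0902;S=np.c_[x*k+y*s,-x*s+y*k,P[:,2]]*1e3
    for lo in (150,170,190,205,215,225):
        m=(S[:,2]>lo)&(S[:,2]<lo+12)&(abs(S[:,0])<25)&(abs(S[:,1]-95)<45)
        if m.any(): print(c,lo,m.sum(),np.round(np.percentile(S[m],[5,50,95],axis=0)[:,:2].T,0).tolist())
E
```

```text
t 16.30 stand xy mm [1.000e-01 1.338e+02] z 262.68 yaw 0.082 F stand [-0.9 -0.5] -0.5
top 150 65 [[-17.0, -3.0, 16.0], [92.0, 102.0, 108.0]]
top 170 9 [[-8.0, -0.0, 6.0], [102.0, 103.0, 103.0]]
top 190 13 [[-8.0, -3.0, 7.0], [101.0, 102.0, 102.0]]
top 205 15 [[-9.0, -1.0, 7.0], [95.0, 101.0, 102.0]]
top 215 30 [[-12.0, 2.0, 10.0], [89.0, 93.0, 101.0]]
top 225 68 [[-9.0, 0.0, 8.0], [89.0, 95.0, 101.0]]
scene 150 49 [[-14.0, 9.0, 18.0], [89.0, 93.0, 101.0]]
scene 170 22 [[-4.0, 6.0, 11.0], [91.0, 92.0, 98.0]]
scene 190 12 [[4.0, 10.0, 10.0], [91.0, 92.0, 98.0]]
scene 205 26 [[-8.0, 5.0, 13.0], [85.0, 86.0, 96.0]]
scene 215 58 [[-8.0, 6.0, 13.0], [85.0, 87.0, 96.0]]
scene 225 55 [[-6.0, 1.0, 9.0], [85.0, 91.0, 96.0]]
```

```bash
python3 -m jog '[{"delta_pos":[0,0,0.7],"roll":0},{"delta_pos":[0,0,0.7],"roll":0},{"delta_pos":[0,0,0.6],"roll":0},{"delta_pos":[0,0,0],"roll":0},{"delta_pos":[0,0.4,0],"roll":0},{"delta_pos":[0,0.4,0],"roll":0},{"delta_pos":[0,0.4,0],"roll":0},{"delta_pos":[0,0.3,0],"roll":0},{"delta_pos":[0,0.26,0],"roll":0},{"delta_pos":[0,0,0],"roll":0}]'>/dev/null; python3 -c "
from h import *
st()"
python3 -m jog '[{"delta_pos":[0,0.24,0.03],"roll":0},{"delta_pos":[0,0.24,0.05],"roll":0},{"delta_pos":[0,0.24,0.07],"roll":0},{"delta_pos":[0,0,0],"roll":0}]'>/dev/null; python3 -c "
from h import *
st()"
```

```text
t 17.13 stand xy mm [ 0.6 88.3] z 213.53 yaw 0.080 F stand [ 0.4 -0.2] 0.0
t 17.47 stand xy mm [ 0.1 71.1] z 208.91 yaw 0.081 F stand [-0.2 -0.5] 0.5
```

```bash
python3 -c "
from h import *
snap('wrist','w11');cv2.imwrite('pics/c11.png',cv2.imread('pics/w11.png')[150:450,120:520])"
```

```text
(no output)
```

View pics/c11.png

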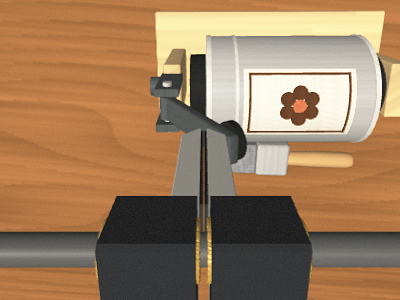

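```bash
python3 -m jog '[{"delta_pos":[0,0.3,0.2],"roll":0},{"delta_pos":[0,0.3,0.24],"roll":0},{"delta_pos":[0,0.26,0.28],"roll":0},{"delta_pos":[0,0.26,0.32],"roll":0},{"delta_pos":[0,0.18,0.36],"roll":0},{"delta_pos":[0,0.14,0.36],"roll":0},{"delta_pos":[0,0,0],"roll":0}]'>/dev/null; python3 -c "
from h import *
st()"
python3 -m jog '[{"delta_pos":[0,0.1,0.3],"roll":0},{"delta_pos":[0,0.05,0.2],"roll":0},{"delta_pos":[0,0,0],"roll":0},{"delta_pos":[0,0,0],"roll":0}]'>/dev/null; python3 -c "
from h import *
st()"
```

```text
t 18.10 stand xy mm [-1.4 35.8] z 162.92 yaw 0.081 F stand [-0.1 -0.4] 0.2
t 18.43 stand xy mm [-0.  33.2] z 152.39 yaw 0.083 F stand [1.  0.6] 0.5
```

```bash
python3 -m jog '[{"delta_pos":[0,0,0.12],"roll":0},{"delta_pos":[0,0,0.08],"roll":0},{"delta_pos":[0,0,0],"roll":0},{"delta_pos":[0,0,0],"roll":0}]'>/dev/null; python3 -c "
from h import *
st()"
python3 -m jog '[{"delta_pos":[0,0,0.06],"roll":0},{"delta_pos":[0,0,0.04],"roll":0},{"delta_pos":[0,0,0],"roll":0},{"delta_pos":[0,0,0],"roll":0}]'>/dev/null; python3 -c "
from h import *
st()"
```

```text
t 18.77 stand xy mm [ 0.2 33.2] z 147.72 yaw 0.083 F stand [0.4 0.4] 0.6
t 19.10 stand xy mm [ 0.4 33.1] z 146.14 yaw 0.082 F stand [-1.2 -0.5] 7.2
```

```bash
python3 -m jog '[{"delta_pos":[0,0,0.06],"roll":0},{"delta_pos":[0,0,0],"roll":0},{"delta_pos":[0,0,0],"roll":0}]'>/dev/null; python3 -c "
from h import *
st()"
python3 -m jog '[{"delta_pos":[0,0,-0.5],"roll":0},{"delta_pos":[0,0,-1],"roll":0},{"delta_pos":[0,0,-1],"roll":0},{"delta_pos":[0,1,-1],"roll":0},{"delta_pos":[-1,1,0],"roll":0},{"delta_pos":[-1,1,0],"roll":0},{"delta_pos":[-1,1,0],"roll":0},{"delta_pos":[-1,1,0],"roll":0},{"delta_pos":[-1,1,0],"roll":0},{"delta_pos":[-1,1,0],"roll":0},{"delta_pos":[0,0,0],"roll":0},{"delta_pos":[0,0,0],"roll":0},{"delta_pos":[0,0,0],"roll":0}]'>/dev/null
python3 - <<'E'
from h import *
st()
k,s=np.cos(.084),np.sin(.084)
I=[]
for c in ('top','scene'):
    p,d=snap(c,c+'E')
    P=cloud(c,d).reshape(-1,3);x=P[:,0]-.5517;y=P[:,1]+.0902;S=np.c_[x*k+y*s,-x*s+y*k,P[:,2]]*1e3
    for a in (15,30,50,70):
        m=(abs(S[:,0])<6)&(abs(S[:,1]-a)<5)&(S[:,2]>100)&(S[:,2]<300);print(c,a,m.sum(),np.median(S[m,2]))
a=cv2.imread('pics/topE.png')[195:285,380:520];b=cv2.imread('pics/sceneE.png')[255:415,190:320]
cv2.imwrite('pics/cE.png',np.hstack([cv2.resize(a,(500,320)),cv2.resize(b,(260,320))]))
E
```

```text
t 19.35 stand xy mm [ 0.5 33.1] z 145.84 yaw 0.082 F stand [-3.8  0.6] 16.3
t 20.43 stand xy mm [-149.5 -141.3] z 231.29 yaw 0.083 F stand [0.2 0. ] 0.5
top 15 22 146.40056295800417
top 30 31 146.45165820916483
top 50 31 146.05706544724106
top 70 31 145.78309873719152
scene 15 31 143.5672019944041
scene 30 26 142.77812457221688
scene 50 27 144.660953150091
scene 70 29 143.51844072262986
```

View pics/cE.png

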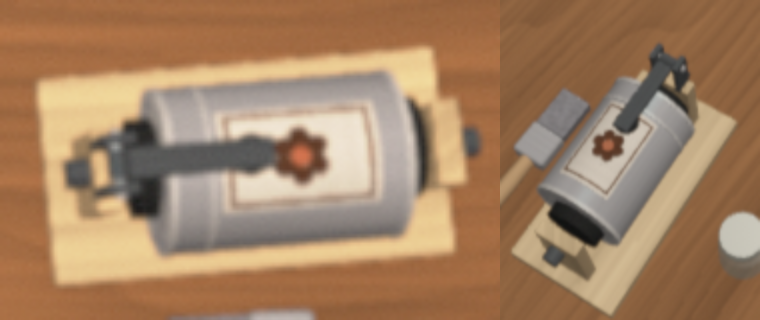

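The arm lies level at 146 mm along the can, and the label is on top. One last check of the label angle before handing in.

```bash
python3 - <<'E'
from h import *
p,d=snap('top','t20');C=cloud('top',d);R=np.zeros((480,640),bool);R[205:275,436:492]=1
A=C[R&(C[...,2]>.1)&(C[...,2]<.138)];k,s=np.cos(.084),np.sin(.084)
a=(A[:,0]-.5517)*k+(A[:,1]+.0902)*s;y=-(A[:,0]-.5517)*s+(A[:,1]+.0902)*k;w=(abs(a)>.012)|(y<-.0);a=a[w];z=A[w,2]
q=least_squares(lambda q:np.hypot(a-q[0],z-q[1])-.05,[0,.082],loss='soft_l1',f_scale=.001).x;print(q*1e3)
im=cv2.imread('pics/t20.png').astype(int);b,g,r=[im[205:275,440:500,i] for i in range(3)]
m=((r-b)*(r-b>70));v,u=np.nonzero(m);ww=m[v,u];u0,v0=(u*ww).sum()/ww.sum()+440,(v*ww).sum()/ww.sum()+205
print(u0,v0,len(u),lab('top',u0,v0,(q[0],q[1]-.082)))
E
```

```text
[-3.23429542 82.35008485]
471.42599615749964 239.33429038732118 1528 (array([ -2.7, -20.1,  49.9]), np.float64(-3.0894320944941827))
```

```bash
python3 - <<'E'
from h import *
for f in ('t7','t20'):
    im=cv2.imread(f'pics/{f}.png').astype(int);b,g,r=[im[228:247,458:470,i] for i in range(3)]
    m=np.clip(r-b-60,0,None);v,u=np.nonzero(m);w=m[v,u];U,V=(u*w).sum()/w.sum()+458,(v*w).sum()/w.sum()+228
    print(f,U,V,len(u),lab('top',U,V,(-.0032,.0005)))
E
```

```text
t7 463.7096956031567 236.1369785794814 56 (array([ 5. , -5.3, 49.7]), np.float64(5.750346443088446))
t20 463.83044208170116 238.30554001119194 54 (array([ 0.6, -5. , 50. ]), np.float64(0.6770647814751212))
```

The label is within about 1° of square on top by two independent measures, so I'm handing in.

```bash
python3 -c "
from h import *
print(bot.close_job());st()"
```

```text
the job is handed in; nothing more can be done
None
the job is handed in; nothing more can be done
```

The label is on top, the hold-down arm is folded fully down over the canister, and I handed the job in at about 20 s of the 64 s allowed.

- **Rolling:** I rolled the canister with the shut fingertip in four short strokes, touching the bare steel beside the label. The press was mostly 8–15 N, and the highest reading was 19 N, well under the 60 N that dents it.
- **Folding:** I then pushed the arm over from behind and pressed it onto its stop with about 16 N.

**Last checks**
- **Label:** with the arm down, the top camera puts it 0.7° from square. Before folding, the wrist camera read −0.1°. My first estimate took no account of the canister sitting about 3 mm off-centre. A fit that allowed for it showed the label 5–6° short, so I made one more small stroke.
- **Arm:** the top camera shows it level, its upper face at 146 mm as specified. The scene camera read 143–145 mm; I trusted the top camera because the fingertip met the stop at 146 mm.
- **Bystanders:** the jar and brush look untouched in the pictures. I went nowhere near the pot or mug and did not measure them again.
- **Robot:** the gripper was clear of everything when I handed in.

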